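# Close the first-aid case: keyhole cover and draw latch

## Robot

A 6-joint arm with a two-finger parallel gripper is mounted at the origin on the work surface. World frame = base frame: x ahead of the robot, y to its left, z up, the work surface at z = 0. Lengths are in m, angles in rad, forces in N, time in s.
With the tool pointing down it reaches from about 0.375 to 0.975 m from the base axis. Payload 3.8 kg.
Tool frame: the origin (TCP) lies midway between the tips of the shut fingers; the grasp point (between the pads) lies 19 mm behind it; z points along the fingers, y is the line along which they close (so a half turn about z gives the same grasp; the last joint's range is limited). The gripper opens to 85 mm and grips with 20 to 120 N. Pads are 22 mm wide; open, the fingers measure 114 mm over their backs; the gripper's body (76 mm by 85 mm) begins 54 mm behind the grasp point. The pads swing forward as they close: fully open they stand 13 mm farther back than shut.
Start: joints at [-1.162, 0.264, 1.604, -0, 1.274, -0.037], TCP at [0.291, -0.609, 0.231] pointing down, gripper open.
Joint ranges: [-2.63, 2.63], [-0.94, 2.18], [0.31, 2.57], [-1.31, 4.45], [0, 2.66], [-2.55, 2.55]. Speed limits (rad/s): [2.57, 2.57, 3.14, 3.14, 3.14, 3.14].

## Interface

Orientations are given as a rotation vector (axis times angle).
In Python, from workcell import bot, imaging gives the robot as it stands.
- The arm moves only by the tool step_arm, never from a script. Its argument "series" is a list of rows, each an object of numbers: "grip": the closure, from -1 (fully open) to 1 (shut); "x", "y", "z": the shift along the tool's x, y, z normalised to -1 to 1, where 1 is 500 mm; "ax", "ay", "az": the turn, a rotation vector about the tool's x, y, z normalised to -1 to 1, where 1 is 30 degrees. A call has 1 to 12 rows; each row is the pose to reach, as a shift and turn from the pose commanded when the call began, along the tool's axes at that moment; what a row does not reach only later rows make up. A row lasts 1/10 s, in which the tool goes at most 50 mm and 8.59 degrees, less where a joint would pass 70% of its speed; a pose out of reach is approached as far as the arm can. A call with a number of a shift or a turn outside -1 to 1 is refused whole. A call with a gripper value outside its range is refused whole. The fingers move at their own pace and stop on an object; "force" is the grip in N (left out, the last holds). Time passes only in rows, so rows that repeat a pose let the fingers close. It gives the time, the measured TCP pose, the force, the opening and the grip force at its end, in the units of the state.
- bot.read_state(): the state, without advancing time (a new reading comes with each control period).
- imaging.read_camera(name): name is "side" or "top"; returns a dict with "img" (400x640x3 uint8, red, green, blue), "fx", "fy", "cx", "cy" (pixels), "R" (3x3) and "t" (3): a world point X has camera coordinates R X + t. Camera axes: x right, y down, z forward; pixel columns grow to the right and rows downward; lengths in m; the calibration is good to about 2 mm. A picture is of the moment at which its call begins. There is no depth.
- bot.finish_job(): hands the job in; it is judged then, once.
The state is a dict: "time": time; "q": joint angles; "joint_vel": joint speeds; "joint_torque": joint torques, N m; "tool_pos": TCP position; "tcp_rot": TCP orientation; "wrist_force": force on the tool from outside, world axes, zero at the start; "torque": the same for the moment, N m; "width": opening from 0.0 (shut) to 1.0 (fully open); "grip_force": force on a finger pad.
Only numpy, scipy, OpenCV 4.12 (cv2) and the standard library are available. Lean on these libraries where they do the work, as an engineer would, in place of code of your own. Each camera call takes 0.05 s, during which the arm holds its last target. There are 200 camera calls.

## Task

Close the white first-aid case: lower its loose cover so that the two keyholes pass over the two screw heads and slide it towards the latch until it locks fully home. Then swing the latch's loop over, hook its bar under the lip of the keeper on the cover, and press the lever down over centre until it snaps flat and stays. Leave the other things on the drawer top where they are.

Things in the scene. Friction and masses are not known exactly. Their poses are not given: they have to be found in the camera images.
- case: Fixed white plastic case, 130 (x) x 290 (y) mm; flat deck 45 mm high with an opening (x -30 to 30, y -105 to -5 mm). Origin: centre of the underside. +y runs along the length to the latch end and is the way the cover slides home. Two steel screws at x = +-42, y = -60 mm: 8 mm shanks, heads 16 mm dia, 4 mm thick, their underside 8 mm above the deck, tops 57 mm above the table.
- cover_home (a point): Point on the case (x 0, y -78, z 72 mm) where cover_grip lies when the cover is flat on the deck and fully home, its axes then parallel to the case's. The cover must be lowered 18 mm short of this (to the case's -y), where the keyholes' round parts are over the screw heads, then slid 18 mm to +y until the slots stop on the shanks.
- cover_grip (a point): Centre of the grip rib of the loose cover (0.17 to 0.35 kg), half-way up; axes are the cover's. The cover is a white plate 116 (x) x 150 (y) x 5 mm lying flat. The rib on it is 14 (x) x 44 (y) x 44 mm (z). This point is 22 mm above the plate's top, 27 mm above its underside and 23 mm to -y of the plate's centre. The plate's +y end carries the keeper and goes towards the latch.
- keyholes (a point): Mid-point between the round parts of the cover's two keyholes, at the plate's underside; axes are the cover's. Holes at x = +-42 mm, round part 21 mm wide; from each a slot 11 mm wide runs to -y and stops the shank 18 mm farther on. Lies 36 mm to +y of cover_grip.
- keeper (a point): Foot of the bearing face of the steel keeper on the cover, at the plate's top, mid-width; axes are the cover's; 75.5 mm to +y of cover_grip. The keeper is 36 mm wide (x), 15 mm tall; the face looks to -y and a lip at its top, 4 mm thick, overhangs it by 5 mm to -y, the lip's underside 11 mm above the plate. The hooked bar lies at about y -4, z 4 to 8 mm in this frame.
- latch_pivot (a point): Axis of the lever's hinge (parallel to the case's x), at x 0, y 60, z 62 mm of the case, 12 mm above the top of the closed cover. Axes are the case's.
- lever (a joint): Lever angle: 0 = closed, flat, pointing to the case's +y; grows as it swings up and over towards the cover (1.57 upright, stop at 2.1). Stiff hinge (0.04 N m), stays where left. With the loop hooked it is slack above about 1.1 rad; below, the spring loop resists with up to some 4 N at the handle's end and pushes the lever back up until it is past centre (below about 0.3), where it snaps to 0.
- lever_tip (a point): Point on the lever's upper face (the one that looks up when closed), 70 mm from latch_pivot, mid-width. The handle is a steel plate 28 mm wide, 5 mm thick, reaching 75 mm from latch_pivot.
- loop (a joint): Angle of the loop on the lever. The loop's direction, as an angle from the case's +y upwards, is pi + lever - loop: this joint's value grows as the loop folds up towards the lever. Hinged at a pin on the lever 20 mm from latch_pivot, 0.2 rad below the handle's line. Light friction (0.018 N m) holds it where left; moving the roll also drags the lever along.
- stretch (a joint): Spring stretch of the loop: 0 = relaxed, at most 0.015 m; 3500 N/m. About 0.007 when latched.
- loop_bar (a point): Middle of the loop's cross bar (7 mm thick, 56 mm long along the case's x), 78 mm from its pin on the lever when relaxed. Two side rods at x = +-28 mm straddle the keeper.
- loop_roll (a point): Centre of the loop's grip roll, steel, 12 mm dia, 24 mm long along the case's x, carried outside the bar: 18 mm farther out along the loop and 16 mm to its upper side (when the loop points to the case's -y the roll is 18 mm to -y of the bar and 16 mm above it). It can be pinched at its two flat ends from above and turns between the fingertips.
- bottle: Bystander: closed brown plastic bottle, 60 dia x 125 tall, on the turntable. Origin at the underside's centre.
- cup: Bystander: clear plastic dosing cup, 48 dia x 42 tall, on the turntable. Origin at the underside's centre.
- massager: Bystander: pink hard silicone massager, 52 dia x 88 tall, standing. Origin at the underside's centre.
- tin: Bystander: small round steel tin, 64 dia x 24 tall. Origin at the underside's centre.
- jar: Bystander: white jar with a metal cap, 68 dia x 75 tall. Origin at the underside's centre.
- brush: Bystander: wooden hairbrush, 168 long, lying bristles down. Origin at the underside's centre.
Not all that is in view belongs to the job. Leave any brown or turquoise look-alike of the part that bears cover_grip alone.

How it is judged:
On the way, in this order (a step that is already met when the one before it is completed fails the run):
1. the cover lies flat on the case over both screw heads and is slid fully home (x of cover_grip in the frame of case between -0.004 and 0.004 m and y of cover_grip in the frame of case between -0.083 and -0.072 m and z of cover_grip in the frame of case between 0.068 and 0.075 m and angle between the y axis of cover_grip and the y axis of case, either way round below 0.07 rad), for 0.2 s.
2. the loop's bar is down behind the keeper, below its lip, the lever still up (all of step 1 and y of loop_bar in the frame of keeper between -0.02 and 0.002 m and z of loop_bar in the frame of keeper between -0.002 and 0.012 m and value of joint lever above 0.3 rad), for 0.1 s.
At the end, for the whole second after the job is handed in: The cover lies flat over both screw heads within about 5 mm of fully home (4 mm sideways, 4 degrees); the loop's bar is hooked behind the keeper under its lip and under tension (stretched over 4 mm); the lever is flat within 0.08 rad and at rest (all of step 1 and y of loop_bar in the frame of keeper between -0.009 and 0.002 m and z of loop_bar in the frame of keeper between -0.002 and 0.012 m and value of joint lever below 0.08 rad and value of joint stretch above 0.004 m and velocity of joint lever below 0.05 rad/s); the robot touches nothing.
It fails at once if a bystander (bottle, cup, massager, tin, jar or brush) is moved more than 30 mm (distance of any of bottle, cup, massager, tin, jar, brush from where it was at the start of the episode above 0.03 m).
It also fails if it takes over 58 s, if anything falls off the work surface, if the arm or the gripper's body presses on something with over 40 N, if the wrist force passes 120 N, or if a joint passes its speed limit or range.

## Working session

There is one attempt and no reset: what is moved stays moved. The work goes in short steps, Python scripts to look and compute and a tool call to move; the robot and the scene stay as the last step left them, time stands still between calls to the robot, and variables do not carry over. Pictures are saved under pics/ and viewed, at most 10 in all, crops included, and the job is handed in when it is done.

Besides the shell and the picture viewer there is one more tool, called after "Emit:" by a JSON object that holds its "method" and its "body". step_arm: Moves the arm, as the interface text tells. Scaled input: -1 to 1 covers 500 mm each way for a shift and 30 degrees each way for a turn. Its arguments: {"type":"object","properties":{"series":{"type":"array","items":{"type":"object","properties":{"grip":{"type":"number"},"x":{"type":"number","minimum":-1,"maximum":1},"y":{"type":"number","minimum":-1,"maximum":1},"z":{"type":"number","minimum":-1,"maximum":1},"ax":{"type":"number","minimum":-1,"maximum":1},"ay":{"type":"number","minimum":-1,"maximum":1},"az":{"type":"number","minimum":-1,"maximum":1}}}},"force":{"type":"number"}},"required":["series"]}

```bash
mkdir -p pics; ls; cat > h.py <<'E'
import numpy as np, cv2
from scipy.spatial.transform import Rotation as Ro
from workcell import bot, imaging
def ray(c,u,v):
    R=np.array(c["R"]);t=np.array(c["t"]);o=-R.T@t
    return o,R.T@np.array([(u-c["cx"])/c["fx"],(v-c["cy"])/c["fy"],1])
def onz(c,u,v,z):
    o,d=ray(c,u,v);return o+d*(z-o[2])/d[2]
def proj(c,X):
    p=np.array(c["R"])@np.array(X)+np.array(c["t"]);return np.array([c["fx"]*p[0]/p[2]+c["cx"],c["fy"]*p[1]/p[2]+c["cy"]])
def two(c1,p1,c2,p2):
    A=[];b=[]
    for c,p in((c1,p1),(c2,p2)):
        o,d=ray(c,*p);d/=np.linalg.norm(d);M=np.eye(3)-np.outer(d,d);A.append(M);b.append(M@o)
    return np.linalg.lstsq(np.vstack(A),np.hstack(b),rcond=None)[0]
def save(c,n): cv2.imwrite("pics/"+n,c["img"][...,::-1])
E
python3 - <<'E'
from h import *
import pickle
s=bot.read_state();print(s)
t=imaging.read_camera("top");d=imaging.read_camera("side")
pickle.dump((t,d),open("c0.pkl","wb"))
save(t,"t0.png");save(d,"s0.png")
for c in(t,d):print(c["fx"],c["cx"],c["cy"],np.round(c["R"],3).tolist(),(-np.array(c["R"]).T@np.array(c["t"])).round(3))
E
```

```text
pics
{'time': 0.0, 'q': array([-1.16191426e+00,  2.64757232e-01,  1.60538576e+00, -3.50771962e-06,
        1.27372309e+00, -3.69250664e-02]), 'joint_vel': array([ 0.00030074, -0.00060978,  0.00123811, -0.00126681, -0.00041776,
       -0.00144413]), 'joint_torque': array([ 1.48213308e-03, -5.15093994e+01, -3.67321730e+01,  1.15986209e-04,
        1.26617239e-02, -1.61000173e-05]), 'tool_pos': array([ 0.29073629, -0.6083519 ,  0.22995295]), 'tcp_rot': array([-3.06168991e+00, -6.93995441e-01,  6.65028654e-04]), 'wrist_force': array([ 0.50233237, -0.0241374 ,  0.25820153]), 'torque': array([ 0.00534581, -0.04191049,  0.02876789]), 'grip_force': 0.0, 'width': 0.9993774832946477}
473.49818625148623 322.14627791475203 200.5892853919192 [[-0.024, -1.0, -0.016], [-0.995, 0.026, -0.094], [0.094, 0.014, -0.995]] [0.435 0.006 1.523]
386.87151687151294 319.89028461091215 200.0074467087074 [[-0.998, -0.059, -0.01], [-0.038, 0.752, -0.658], [0.047, -0.656, -0.753]] [0.539 0.785 0.96 ]
```

View pics/t0.png

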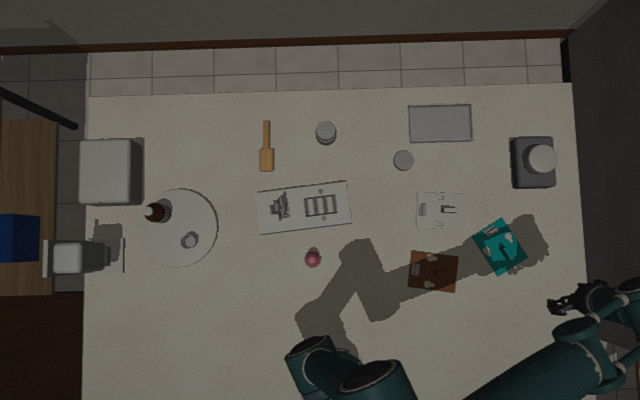

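View pics/s0.png

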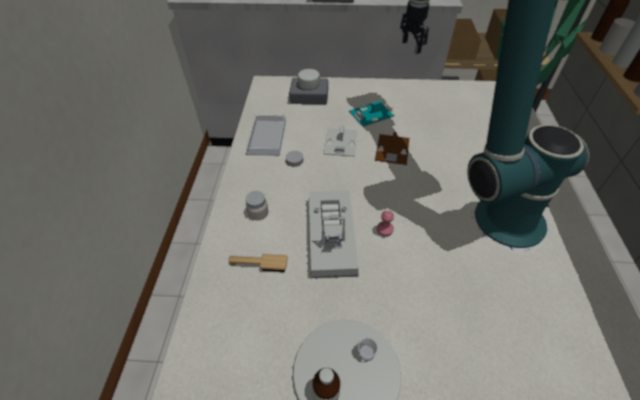

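The top view shows the case at (305,207), with the latch at its left end, which is world +y. There are three plates: white at (440,210), brown at (434,271) and turquoise at (499,246). The white one fits, because the others are the named look-alikes. I'll confirm it in an enlarged crop.

```bash
python3 - <<'E'
from h import *
import pickle
t,d=pickle.load(open("c0.pkl","rb"))
I=cv2.INTER_CUBIC
a=cv2.resize(t["img"][175:240,250:360],None,fx=4,fy=4,interpolation=I)
b=cv2.resize(t["img"][180:245,405:475],None,fx=5,fy=5,interpolation=I)
e=cv2.resize(d["img"][185:280,300:365],None,fx=3.5,fy=3.5,interpolation=I)
f=cv2.resize(d["img"][118:165,315:365],None,fx=5,fy=5,interpolation=I)
m=np.zeros((600,800,3),np.uint8)
def put(x,u,v):
    x=x[:600-v,:800-u];m[v:v+x.shape[0],u:u+x.shape[1]]=x
put(a,0,0);put(b,445,0);put(e,0,265);put(f,445,335)
cv2.imwrite("pics/m0.png",m[...,::-1])
g=cv2.cvtColor(t["img"],cv2.COLOR_RGB2GRAY)
print("white", g[205,340],g[225,300],g[190,300],"table",g[240,300],g[180,340],"cover",g[222,435],g[205,437],"tbl",g[235,435])
E
```

```text
white 124 124 120 table 121 75 cover 123 120 tbl 121
```

View pics/m0.png

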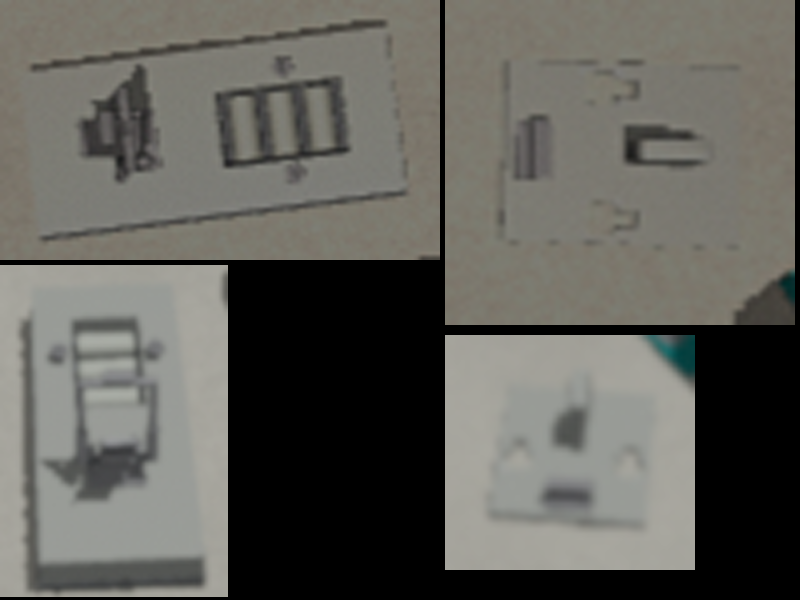

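The crop confirms the white plate as the cover: keeper at (421,210) towards the latch, rib at (448,210), keyholes at about (440,198) and (441,223). Next I'll measure it.

```bash
python3 - <<'E'
from h import *
import pickle
t,d=pickle.load(open("c0.pkl","rb"))
def rect(c,box,z,th=None):
    x0,y0,x1,y1=box;im=cv2.GaussianBlur(c["img"],(3,3),0)[y0:y1,x0:x1].astype(int)
    w=(im[...,0]-im[...,2]);v=cv2.threshold(np.clip(w+60,0,255).astype(np.uint8),0,255,cv2.THRESH_BINARY_INV+cv2.THRESH_OTSU)
    m=cv2.morphologyEx(v[1],cv2.MORPH_OPEN,np.ones((3,3)))
    k=max(cv2.findContours(m,0,2)[0],key=cv2.contourArea).reshape(-1,2)+[x0,y0]
    P=np.array([onz(c,u,vv,z)[:2] for u,vv in k])
    r=cv2.minAreaRect((P*1000).astype(np.float32));print(v[0]-60,np.round(r[0],1),np.round(r[1],1),round(r[2],2))
rect(t,(250,175,360,240),.045);rect(t,(405,180,475,240),.005)
rect(d,(295,180,370,285),.045);rect(d,(315,110,365,165),.005)
A,B=onz(t,320.75,191.25,.057),onz(t,323.75,218.25,.057)
print("screws",A,B,np.linalg.norm(A-B))
A2,B2=onz(d,300+57/3.5,185+(353-265)/3.5,.057),onz(d,300+153/3.5,185+(350-265)/3.5,.057);print("screws side",A2,B2)
# rib top: in top crop light face x 641-712,y139-164 ; side: top (579,375)
print("rib top",onz(t,405+(676-445)/5,180+151/5,.049),onz(d,315+(579-445)/5,118+(378-335)/5,.049))
print("keeper top",onz(t,405+(532-445)/5,180+148/5,.018),onz(d,315+(568-445)/5,118+(490-335)/5,.018))
E
```

```text
10.0 [555.5  87.4] [139.6 290.5] 5.81
11.0 [ 540.1 -347.6] [150.1 120.3] 86.94
5.0 [556.7 101.9] [135.6 315.1] 5.6
-20.0 [ 458.3 -497.2] [99.1 23.9] 89.09
screws [0.60308197 0.03017484 0.057     ] [0.51867129 0.02289847 0.057     ] 0.08472371318845061
screws side [0.60285999 0.03899427 0.057     ] [0.51995706 0.03143744 0.057     ]
rib top [ 0.53419539 -0.37353425  0.049     ] [ 0.53437985 -0.37773978  0.049     ]
keeper top [ 0.54051427 -0.29057135  0.018     ] [ 0.53943193 -0.28673856  0.018     ]
```

```bash
cat >> h.py <<'E'
def go(pos,a,n=1):
    """row values to reach world pos with tool down, tool y at world yaw a (deg)"""
    s=bot.read_state();R=Ro.from_rotvec(s["tcp_rot"]);a=np.radians(a)
    T=np.array([[-np.sin(a),np.cos(a),0],[np.cos(a),np.sin(a),0],[0,0,-1]]).T
    sh=R.inv().apply(np.array(pos)-s["tool_pos"])/.5
    tu=np.degrees((R.inv()*Ro.from_matrix(T)).as_rotvec())/30
    print("t",round(s["time"],2),"pos",s["tool_pos"].round(4),"F",s["wrist_force"].round(1),"w",round(s["width"],3),"grip",round(s["grip_force"],1))
    print("shift",sh.round(4),"mm",(sh*500).round(1),"turn",tu.round(4))
E
python3 -c "
from h import *
go([.535,-.372,.13],-3.3)"
```

```text
t 0.1 pos [ 0.2908 -0.6084  0.2301] F [-0.2  0.3 -0.2] w 1.0 grip 0.0
shift [ 0.6446 -0.2156  0.2006] mm [ 322.3 -107.8  100.3] turn [-0.0036 -0.0023 -2.0386]
```

Emit:
{"method": "step_arm", "body": {"series": [{"x":0.6446,"y":-0.2156,"z":0.15,"az":-1,"grip":-1},{"x":0.6446,"y":-0.2156,"z":0.15,"az":-1,"grip":-1},{"x":0.6446,"y":-0.2156,"z":0.15,"az":-1,"grip":-1},{"x":0.6446,"y":-0.2156,"z":0.15,"az":-1,"grip":-1},{"x":0.6446,"y":-0.2156,"z":0.15,"az":-1,"grip":-1},{"x":0.6446,"y":-0.2156,"z":0.15,"az":-1,"grip":-1},{"x":0.6446,"y":-0.2156,"z":0.15,"az":-1,"grip":-1},{"x":0.6446,"y":-0.2156,"z":0.15,"az":-1,"grip":-1},{"x":0.6446,"y":-0.2156,"z":0.15,"az":-1,"grip":-1}]}}

```text
validation failed for argument at $.se...
```

Emit:
{"method": "step_arm", "body": {"series": [{"az":-1,"grip":-1},{"az":-1,"grip":-1},{"az":-1,"grip":-1},{"az":-1,"grip":-1},{"az":-1,"grip":-1}]}}

```text
validation failed for argument at $.se...
```

```bash
python3 -c "
from h import *
go([.5355,-.372,.013],-3.4)
t=imaging.read_camera('top');d=imaging.read_camera('side')
a=cv2.resize(t['img'][170:240,390:480],None,fx=4,fy=4,interpolation=2)
e=cv2.resize(d['img'][80:170,300:400],None,fx=4,fy=4,interpolation=2)
m=np.zeros((360,780,3),np.uint8);m[:280,:360]=a;m[:360,370:770]=e
cv2.imwrite('pics/m1.png',m[...,::-1])"
```

```text
t 0.1 pos [ 0.2908 -0.6084  0.2301] F [-0.2  0.3 -0.2] w 1.0 grip 0.0
shift [ 0.6455 -0.2146  0.4346] mm [ 322.7 -107.3  217.3] turn [-0.0036 -0.0023 -2.0352]
```

View pics/m1.png

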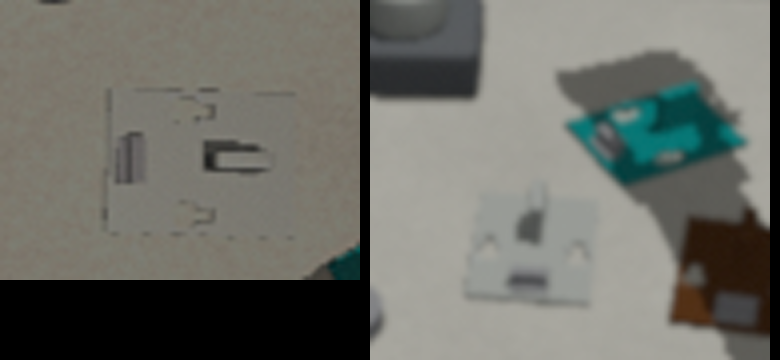

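The arm did not move because the call was refused. The picture still shows the start: white cover with its rib at about (449,209) in the top view. I'll retry with every field given and one row, to find the cause.

Emit:
{"method": "step_arm", "body": {"series": [{"x":0.1,"y":-0.03,"z":0.02,"ax":0.0,"ay":0.0,"az":-0.25,"grip":-1.0}]}}

```text
time: 0.3
tool_pos: [0.3246, -0.5799, 0.2229]
tcp_rot: [3.009, 0.887, -0.003]
wrist_force: [1.3, -0.1, 0.8]
width: 0.999
grip_force: 0.0
```

All fields have to be present.

```bash
python3 -c "
from h import *
go([.5355,-.372,.15],-3.4)"
```

```text
t 0.3 pos [ 0.3246 -0.5799  0.2229] F [ 1.3 -0.1  0.8] w 0.999 grip 0.0
shift [ 0.5804 -0.1209  0.1437] mm [290.2 -60.4  71.9] turn [ 0.0036  0.0083 -1.7912]
```

Emit:
{"method": "step_arm", "body": {"series": [{"x":0.58,"y":-0.12,"z":0.14,"ax":0,"ay":0,"az":-1,"grip":-1},{"x":0.58,"y":-0.12,"z":0.14,"ax":0,"ay":0,"az":-1,"grip":-1},{"x":0.58,"y":-0.12,"z":0.14,"ax":0,"ay":0,"az":-1,"grip":-1},{"x":0.58,"y":-0.12,"z":0.14,"ax":0,"ay":0,"az":-1,"grip":-1},{"x":0.58,"y":-0.12,"z":0.14,"ax":0,"ay":0,"az":-1,"grip":-1},{"x":0.58,"y":-0.12,"z":0.14,"ax":0,"ay":0,"az":-1,"grip":-1},{"x":0.58,"y":-0.12,"z":0.14,"ax":0,"ay":0,"az":-1,"grip":-1},{"x":0.58,"y":-0.12,"z":0.14,"ax":0,"ay":0,"az":-1,"grip":-1}]}}

```text
time: 1.1
tool_pos: [0.5383, -0.366, 0.1509]
tcp_rot: [-2.674, -1.646, 0.001]
wrist_force: [-0.0, 0.2, 0.2]
width: 1.002
grip_force: 0.0
```

Emit:
{"method": "step_arm", "body": {"series": [{"x":0,"y":0,"z":0.1,"ax":0,"ay":0,"az":-0.79,"grip":-0.3},{"x":0,"y":0,"z":0.1,"ax":0,"ay":0,"az":-0.79,"grip":-0.3},{"x":0,"y":0,"z":0.1,"ax":0,"ay":0,"az":-0.79,"grip":-0.3},{"x":0,"y":0,"z":0.1,"ax":0,"ay":0,"az":-0.79,"grip":-0.3},{"x":0,"y":0,"z":0.1,"ax":0,"ay":0,"az":-0.79,"grip":-0.3}]}}

```text
time: 1.6
tool_pos: [0.5373, -0.3691, 0.1026]
tcp_rot: [2.288, 2.152, -0.0]
wrist_force: [-0.2, -0.4, -0.6]
width: 0.651
grip_force: 0.0
```

```bash
python3 -c "
from h import *
go([.5355,-.372,.013],-3.4)
d=imaging.read_camera('side')
t=imaging.read_camera('top')
e=cv2.resize(d['img'][80:170,290:390],None,fx=4,fy=4,interpolation=2)
a=cv2.resize(t['img'][170:260,400:495],None,fx=4,fy=4,interpolation=2)
m=np.zeros((360,790,3),np.uint8);m[:,:400]=e;m[:,410:]=a
cv2.imwrite('pics/m2.png',m[...,::-1])"
```

```text
t 1.6 pos [ 0.5373 -0.3691  0.1026] F [-0.2 -0.4 -0.6] w 0.651 grip 0.0
shift [-0.0058 -0.0033  0.1792] mm [-2.9 -1.7 89.6] turn [ 0.0016  0.0017 -0.0037]
```

View pics/m2.png

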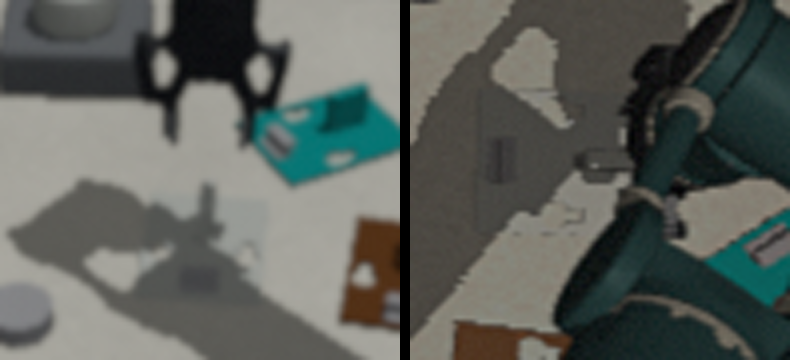

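The side view shows the fingertips at (333,114) and (352,115), straddling the rib line. The white cover lies under the arm's shadow. Descend and grasp.

Emit:
{"method": "step_arm", "body": {"series": [{"x":-0.006,"y":-0.003,"z":0.1,"ax":0,"ay":0,"az":0,"grip":-0.3},{"x":-0.006,"y":-0.003,"z":0.179,"ax":0,"ay":0,"az":0,"grip":-0.3},{"x":-0.006,"y":-0.003,"z":0.179,"ax":0,"ay":0,"az":0,"grip":-0.3},{"x":-0.006,"y":-0.003,"z":0.179,"ax":0,"ay":0,"az":0,"grip":1},{"x":-0.006,"y":-0.003,"z":0.179,"ax":0,"ay":0,"az":0,"grip":1},{"x":-0.006,"y":-0.003,"z":0.179,"ax":0,"ay":0,"az":0,"grip":1},{"x":-0.006,"y":-0.003,"z":0.179,"ax":0,"ay":0,"az":0,"grip":1},{"x":-0.006,"y":-0.003,"z":0.179,"ax":0,"ay":0,"az":0,"grip":1}], "force": 80}}

```text
time: 2.5
tool_pos: [0.5384, -0.3722, 0.0158]
tcp_rot: [2.279, 2.154, 0.001]
wrist_force: [-1.0, -0.9, 6.8]
width: 0.151
grip_force: 78.9
```

Emit:
{"method": "step_arm", "body": {"series": [{"x":0,"y":0,"z":-0.05,"ax":0,"ay":0,"az":0,"grip":1},{"x":0,"y":0,"z":-0.15,"ax":0,"ay":0,"az":0,"grip":1},{"x":0.0,"y":0,"z":-0.25,"ax":0,"ay":0,"az":0,"grip":1},{"x":0.1,"y":0,"z":-0.25,"ax":0,"ay":0,"az":0,"grip":1},{"x":0.1,"y":0,"z":-0.25,"ax":0,"ay":0,"az":0,"grip":1}]}}

```text
time: 3.0
tool_pos: [0.5402, -0.3171, 0.1405]
tcp_rot: [2.28, 2.158, 0.005]
wrist_force: [0.3, -0.8, -3.1]
width: 0.151
grip_force: 78.3
```

```bash
python3 - <<'E'
from h import *
a=np.radians(5.3);ya=np.array([-np.sin(a),np.cos(a)])
C=np.array([.5552,.087])
tgt=C-ya*.096;print("over point",tgt, "home",C-ya*.078)
go([*tgt,.14],5.3)
E
```

```text
over point [ 0.56406758 -0.00858957] home [0.56240491 0.00933347]
t 3.0 pos [ 0.5402 -0.3171  0.1405] F [ 0.3 -0.8 -3.1] w 0.151 grip 78.3
shift [0.6187 0.0137 0.0016] mm [309.3   6.8   0.8] turn [ 0.007  -0.0011 -0.2818]
```

Emit:
{"method": "step_arm", "body": {"series": [{"x":0.62,"y":0.014,"z":0,"ax":0,"ay":0,"az":-0.28,"grip":1},{"x":0.62,"y":0.014,"z":0,"ax":0,"ay":0,"az":-0.28,"grip":1},{"x":0.62,"y":0.014,"z":0,"ax":0,"ay":0,"az":-0.28,"grip":1},{"x":0.62,"y":0.014,"z":0,"ax":0,"ay":0,"az":-0.28,"grip":1},{"x":0.62,"y":0.014,"z":0,"ax":0,"ay":0,"az":-0.28,"grip":1},{"x":0.62,"y":0.014,"z":0,"ax":0,"ay":0,"az":-0.28,"grip":1},{"x":0.62,"y":0.014,"z":0,"ax":0,"ay":0,"az":-0.28,"grip":1},{"x":0.62,"y":0.014,"z":0,"ax":0,"ay":0,"az":-0.28,"grip":1},{"x":0.62,"y":0.014,"z":0,"ax":0,"ay":0,"az":-0.28,"grip":1}]}}

```text
time: 3.9
tool_pos: [0.5632, -0.0121, 0.1372]
tcp_rot: [2.119, 2.32, -0.002]
wrist_force: [-0.6, -0.1, -2.8]
width: 0.155
grip_force: 78.4
```

```bash
python3 - <<'E'
from h import *
import pickle
go([.5641,-.0086,.14],5.3)
t=imaging.read_camera('top');d=imaging.read_camera('side')
pickle.dump((t,d),open("c1.pkl","wb"))
a=cv2.resize(t['img'][160:250,250:380],None,fx=6,fy=6,interpolation=2)[:540,:430]
e=cv2.resize(d['img'][140:270,285:375],None,fx=4,fy=4,interpolation=2)
m=np.zeros((540,800,3),np.uint8);m[:,:430]=a;m[:520,435:795]=e
cv2.imwrite('pics/m3.png',m[...,::-1])
E
```

```text
t 3.9 pos [ 0.5632 -0.0121  0.1372] F [-0.6 -0.1 -2.8] w 0.155 grip 78.4
shift [ 0.0068  0.0024 -0.0057] mm [ 3.4  1.2 -2.8] turn [-0.0012  0.0014 -0.0039]
```

View pics/m3.png

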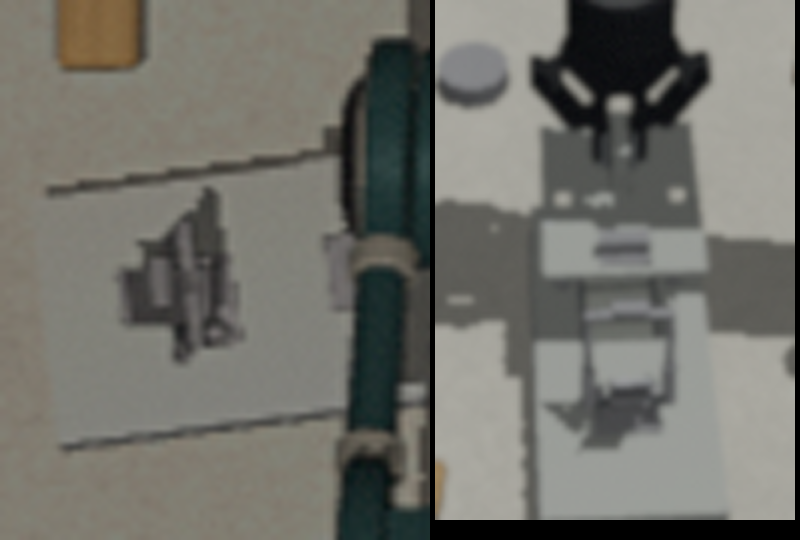

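The side view shows the cover held level: keyholes at (317,189.5) and (346,189), keeper at (332,202), front edge at row 209.5. The latch lever is upright behind it. Next I'll check the in-hand offset and the case position.

```bash
python3 - <<'E'
from h import *
import pickle
t,d=pickle.load(open("c1.pkl","rb"));t0,d0=pickle.load(open("c0.pkl","rb"))
# vertical gray profiles, side camera
g0=cv2.cvtColor(d0["img"],6+1) if 0 else cv2.cvtColor(d0["img"],cv2.COLOR_RGB2GRAY)
g=cv2.cvtColor(d["img"],cv2.COLOR_RGB2GRAY)
print("front deck col345",g0[258:282,345].tolist());print("rear col320",[ (d0["img"][r,320].astype(int)[0]-d0["img"][r,320].astype(int)[2]) for r in range(183,200)])
print("cover front col340",g[200:216,340].tolist(),"col318",g[200:216,318].tolist())
for n,u,v,z in[("kh1",317,189.5,.1264),("kh2",345.75,188.75,.1264),("front L",313,209.3,.1264),("front R",352,207.5,.1264),("deck front",345,269,.045)]:print(n,onz(d,u,v,z).round(4))
for v in (191,):print("rear",onz(d,320,v,.045).round(4))
# top: screws refine: dark centroid
gt=cv2.cvtColor(t0["img"],cv2.COLOR_RGB2GRAY)
for (x,y) in((321,191),(324,218)):
    w=np.clip(115-gt[y-5:y+6,x-5:x+6].astype(float),0,None);yy,xx=np.mgrid[y-5:y+6,x-5:x+6]
    u,v=(w*xx).sum()/w.sum(),(w*yy).sum()/w.sum();print("scr top",u,v,onz(t0,u,v,.055).round(4))
gd=g0
for (x,y) in((316,210),(344,209)):
    w=np.clip(140-gd[y-5:y+6,x-5:x+6].astype(float),0,None);yy,xx=np.mgrid[y-5:y+6,x-5:x+6]
    u,v=(w*xx).sum()/w.sum(),(w*yy).sum()/w.sum();print("scr side",u,v,onz(d0,u,v,.055).round(4))
E
```

```text
front deck col345 [156, 155, 155, 156, 156, 155, 155, 155, 155, 151, 134, 106, 89, 86, 84, 84, 79, 70, 88, 134, 158, 162, 161, 159]
rear col320 [np.int64(9), np.int64(10), np.int64(9), np.int64(9), np.int64(9), np.int64(9), np.int64(9), np.int64(7), np.int64(4), np.int64(2), np.int64(2), np.int64(1), np.int64(2), np.int64(2), np.int64(2), np.int64(2), np.int64(2)]
cover front col340 [154, 153, 154, 154, 153, 153, 151, 139, 113, 87, 75, 74, 72, 72, 72, 75] col318 [156, 156, 156, 156, 156, 156, 155, 152, 135, 104, 82, 77, 81, 84, 85, 85]
kh1 [0.6009 0.0178 0.1264]
kh2 [0.5169 0.0107 0.1264]
front L [0.6073 0.0937 0.1264]
front R [0.4983 0.0816 0.1264]
deck front [0.5123 0.2322 0.045 ]
rear [ 0.597 -0.051  0.045]
scr top 321.23354373309286 193.4156898106402 [0.5965 0.0289 0.055 ]
scr top 323.793006993007 214.76293706293706 [0.5296 0.0225 0.055 ]
scr side 317.7214953271028 210.27757009345794 [0.5986 0.0377 0.055 ]
scr side 341.2901554404145 209.65136935603257 [0.5272 0.0316 0.055 ]
```

Emit:
{"method": "step_arm", "body": {"series": [{"x":0.008,"y":0.003,"z":0.05,"ax":0,"ay":0,"az":0,"grip":1},{"x":0.008,"y":0.003,"z":0.1,"ax":0,"ay":0,"az":0,"grip":1},{"x":0.008,"y":0.003,"z":0.11,"ax":0,"ay":0,"az":0,"grip":1},{"x":0.008,"y":0.003,"z":0.11,"ax":0,"ay":0,"az":0,"grip":1},{"x":0.008,"y":0.003,"z":0.11,"ax":0,"ay":0,"az":0,"grip":1}]}}

```text
time: 4.5
tool_pos: [0.5655, -0.0083, 0.0833]
tcp_rot: [2.12, 2.317, 0.001]
wrist_force: [0.1, -0.4, -1.8]
width: 0.149
grip_force: 78.2
```

```bash
python3 - <<'E'
from h import *
go([.5643,-.0082,.066],5.3)
E
```

```text
t 4.5 pos [ 0.5655 -0.0083  0.0833] F [ 0.1 -0.4 -1.8] w 0.149 grip 78.2
shift [ 0.0003 -0.0024  0.0346] mm [ 0.2 -1.2 17.3] turn [ 0.0025  0.0005 -0.0078]
```

Emit:
{"method": "step_arm", "body": {"series": [{"x":0,"y":-0.002,"z":0.012,"ax":0,"ay":0,"az":0,"grip":1},{"x":0,"y":-0.002,"z":0.024,"ax":0,"ay":0,"az":0,"grip":1},{"x":0,"y":-0.002,"z":0.034,"ax":0,"ay":0,"az":0,"grip":1},{"x":0,"y":-0.002,"z":0.034,"ax":0,"ay":0,"az":0,"grip":1},{"x":0,"y":-0.002,"z":0.034,"ax":0,"ay":0,"az":0,"grip":1}]}}

```text
time: 5.0
tool_pos: [0.5635, -0.0073, 0.0651]
tcp_rot: [-2.119, -2.319, 0.001]
wrist_force: [0.7, 0.7, -2.3]
width: 0.151
grip_force: 78.3
```

At 0.065 m with no contact force, the screw heads have gone through the holes. Now lower to the deck and slide.

Emit:
{"method": "step_arm", "body": {"series": [{"x":0,"y":0,"z":0.008,"ax":0,"ay":0,"az":0,"grip":1},{"x":0,"y":0,"z":0.009,"ax":0,"ay":0,"az":0,"grip":1},{"x":0,"y":0,"z":0.009,"ax":0,"ay":0,"az":0,"grip":1}]}}

```text
time: 5.3
tool_pos: [0.5639, -0.0075, 0.061]
tcp_rot: [2.119, 2.319, 0.0]
wrist_force: [0.9, 0.5, -1.6]
width: 0.152
grip_force: 78.4
```

Emit:
{"method": "step_arm", "body": {"series": [{"x":0,"y":0,"z":0.002,"ax":0,"ay":0,"az":0,"grip":1},{"x":0.01,"y":0,"z":0.002,"ax":0,"ay":0,"az":0,"grip":1},{"x":0.02,"y":0,"z":0.002,"ax":0,"ay":0,"az":0,"grip":1},{"x":0.03,"y":0,"z":0.002,"ax":0,"ay":0,"az":0,"grip":1},{"x":0.038,"y":0,"z":0.002,"ax":0,"ay":0,"az":0,"grip":1},{"x":0.042,"y":0,"z":0.002,"ax":0,"ay":0,"az":0,"grip":1},{"x":0.042,"y":0,"z":0.002,"ax":0,"ay":0,"az":0,"grip":1}]}}

```text
time: 6.0
tool_pos: [0.5632, 0.0105, 0.0609]
tcp_rot: [2.113, 2.317, -0.004]
wrist_force: [1.8, -15.0, 4.8]
width: 0.153
grip_force: 79.4
```

Emit:
{"method": "step_arm", "body": {"series": [{"x":0.036,"y":0,"z":0.002,"ax":0,"ay":0,"az":0,"grip":1},{"x":0.036,"y":0,"z":0.0,"ax":0,"ay":0,"az":0,"grip":-0.4},{"x":0.036,"y":0,"z":0.0,"ax":0,"ay":0,"az":0,"grip":-0.4},{"x":0.036,"y":0,"z":0.0,"ax":0,"ay":0,"az":0,"grip":-0.4},{"x":0.036,"y":0,"z":-0.1,"ax":0,"ay":0,"az":0,"grip":-0.4},{"x":0.036,"y":0,"z":-0.2,"ax":0,"ay":0,"az":0,"grip":-0.4},{"x":-0.064,"y":0,"z":-0.3,"ax":0,"ay":0,"az":0,"grip":-0.4},{"x":-0.104,"y":0,"z":-0.32,"ax":0,"ay":0,"az":0,"grip":-0.4},{"x":-0.104,"y":0,"z":-0.32,"ax":0,"ay":0,"az":0,"grip":-0.4}]}}

```text
time: 6.9
tool_pos: [0.5697, -0.0406, 0.225]
tcp_rot: [2.116, 2.311, 0.007]
wrist_force: [0.2, 0.6, 0.5]
width: 0.7
grip_force: 0.0
```

```bash
python3 - <<'E'
from h import *
import pickle
go([.5643,-.0082,.22],5.3)
t=imaging.read_camera('top');d=imaging.read_camera('side')
pickle.dump((t,d),open("c2.pkl","wb"))
a=cv2.resize(t['img'][180:235,252:342],None,fx=8,fy=8,interpolation=2)[:440,:400]
e=cv2.resize(d['img'][195:275,300:365],None,fx=6,fy=6,interpolation=2)
m=np.zeros((480,800,3),np.uint8);m[:440,:400]=a;m[:480,405:795]=e
cv2.imwrite('pics/m4.png',m[...,::-1])
E
```

```text
t 6.9 pos [ 0.5697 -0.0406  0.225 ] F [0.2 0.6 0.5] w 0.7 grip 0.0
shift [ 0.0655 -0.0052  0.0097] mm [32.7 -2.6  4.9] turn [ 0.0169  0.0049 -0.0084]
```

View pics/m4.png

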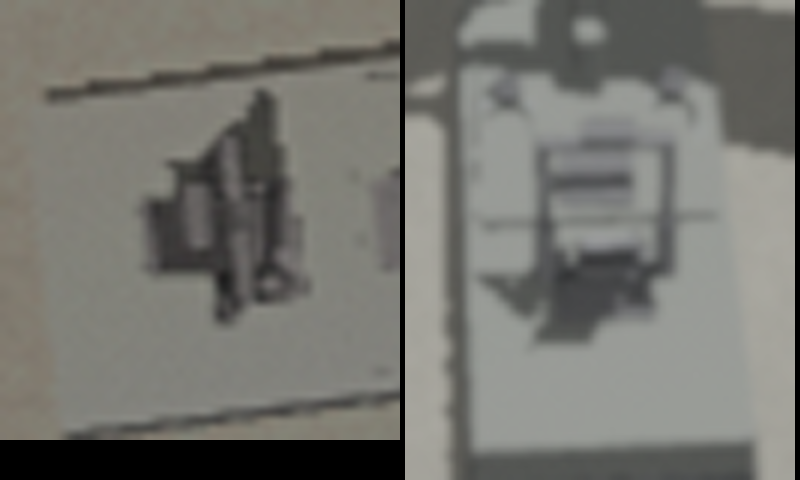

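The cover is home, with the screw heads visible at the slot ends. The loop stands up with its bar at top (281.6,208) / side (333.3,219.5) and its roll at top (276.6,207) / side (333.8,216.7). I'll triangulate both.

```bash
cat >> h.py <<'E'
A0=np.radians(5.3);C0=np.array([.5552,.0885,0]);RC=np.array([[np.cos(A0),-np.sin(A0),0],[np.sin(A0),np.cos(A0),0],[0,0,1]])
def c2w(p): return C0+RC@np.array(p)
def w2c(p): return RC.T@(np.array(p)-C0)
E
python3 - <<'E'
from h import *
import pickle
t,d=pickle.load(open("c2.pkl","rb"))
for n,a,b in(("bar",(281.6,208.1),(333.3,219.5)),("roll",(276.6,206.9),(333.8,216.7)),("rodbaseL",(280.2,219),(324,240)),):
    p=two(t,a,d,b);print(n,p.round(4),"case",w2c(p).round(4),"res",(proj(t,p)-a).round(1),(proj(d,p)-b).round(1))
# predicted side/top positions for lever angles & key points
for n,p in(("pivot",(0,.06,.062)),("piv+70up",(0,.06,.132)),("lever2.1tip",(0,.06+.075*np.cos(2.1),.062+.075*np.sin(2.1))),("keeper top",(0,-.0025,.065))):
    w=c2w(p);u,v=proj(t,w),proj(d,w);print(n,"top",u.round(1),"crop",((u-[252,180])*8).round(),"side",v.round(1),"crop",((v-[300,195])*6+[405,0]).round())
E
```

```text
bar [0.5476 0.144  0.1475] case [-0.0025  0.056   0.1475] res [ 0.  -0.5] [0.5 0.1]
roll [0.5477 0.1557 0.1744] case [-0.0012  0.0676  0.1744] res [-0.  0.] [-0. -0.]
rodbaseL [0.5463 0.1565 0.0669] case [-0.0026  0.0686  0.0669] res [ 0.  -8.8] [9.6 0.9]
pivot top [283.  209.2] crop [248. 233.] side [332.5 239.5] crop [600. 267.]
piv+70up top [280.7 207.4] crop [230. 219.] side [332.9 224.3] crop [602. 176.]
lever2.1tip top [293.6 206. ] crop [333. 208.] side [332.1 214.6] crop [598. 118.]
keeper top top [303.  206.7] crop [408. 214.] side [331.3 221.4] crop [593. 158.]
```

```bash
cat >> h.py <<'E'
def chain(L,ph):
    e=lambda a:np.array([np.cos(a),np.sin(a)])
    piv=np.array([.06,.062]);pin=piv+.02*e(L-.2);bar=pin+.078*e(ph);roll=bar+.018*e(ph)+.016*np.array([np.sin(ph),-np.cos(ph)])
    return pin,bar,roll,piv+.075*e(L)
def w3(p,x=0): return c2w([x,p[0],p[1]])
E
python3 - <<'E'
from h import *
import pickle
from scipy.optimize import least_squares
t,d=pickle.load(open("c2.pkl","rb"))
def res(q):
    _,b,r,tip=chain(q[0],q[1]);b[0]+=q[2];r[0]+=q[2];tip=tip+[q[2],0]
    return np.r_[proj(t,w3(b))-(281.6,208.1),proj(d,w3(b))-(333.3,219.5),proj(t,w3(r))-(276.6,206.9),proj(d,w3(r))-(333.8,216.7),proj(t,w3(tip))[0]-270.3,q[2]*500]
s=least_squares(res,[.95,1.8,0]);print(s.x,s.fun.round(1))
p=chain(*s.x[:2]);print([x.round(4) for x in p])
for L,ph in((1.4,110),(2.0,130),(2.0,160),(2.0,180),(2.0,199)):print(L,ph,[x.round(4).tolist() for x in chain(L,np.radians(ph))[1:3]])
r=w3(p[2],-.001);print("roll w",r);go([r[0],r[1],.225],5.3);go([r[0],r[1],p[2][1]-.010],5.3)
E
```

```text
[1.12967714e+00 1.77068191e+00 8.43883981e-05] [-0.5 -1.5 -0.4 -1.3 -0.5 -0.4 -0.5  0.1 -0.3  0. ]
[array([0.072, 0.078]), array([0.0565, 0.1545]), array([0.0686, 0.1753]), array([0.092 , 0.1298])]
1.4 110 [[0.0406, 0.1539], [0.0494, 0.1763]]
2.0 130 [[0.0053, 0.1412], [0.006, 0.1653]]
2.0 160 [[-0.0178, 0.1082], [-0.0293, 0.1293]]
2.0 180 [[-0.0225, 0.0815], [-0.0405, 0.0975]]
2.0 199 [[-0.0183, 0.0561], [-0.0405, 0.0654]]
roll w [0.54786933 0.15669621 0.17529403]
t 7.0 pos [ 0.5666 -0.0378  0.2201] F [ 0.3 -0.4 -1.2] w 0.697 grip 0.0
shift [ 0.3908 -0.0027 -0.0095] mm [195.4  -1.4  -4.7] turn [ 0.0015 -0.002  -0.0068]
t 7.0 pos [ 0.5666 -0.0378  0.2201] F [ 0.3 -0.4 -1.2] w 0.697 grip 0.0
shift [ 0.3907 -0.0028  0.1099] mm [195.3  -1.4  55. ] turn [ 0.0015 -0.002  -0.0068]
```

Emit:
{"method": "step_arm", "body": {"series": [{"x":0.1,"y":-0.003,"z":-0.03,"ax":0,"ay":0,"az":0,"grip":-0.3},{"x":0.2,"y":-0.003,"z":-0.03,"ax":0,"ay":0,"az":0,"grip":-0.3},{"x":0.3,"y":-0.003,"z":-0.03,"ax":0,"ay":0,"az":0,"grip":-0.3},{"x":0.39,"y":-0.003,"z":-0.03,"ax":0,"ay":0,"az":0,"grip":-0.3},{"x":0.39,"y":-0.003,"z":-0.03,"ax":0,"ay":0,"az":0,"grip":-0.3},{"x":0.39,"y":-0.003,"z":-0.03,"ax":0,"ay":0,"az":0,"grip":-0.3},{"x":0.39,"y":-0.003,"z":-0.03,"ax":0,"ay":0,"az":0,"grip":-0.3}]}}

```text
time: 7.7
tool_pos: [0.5464, 0.1558, 0.2332]
tcp_rot: [-2.118, -2.319, 0.004]
wrist_force: [0.0, 0.6, 0.4]
width: 0.645
grip_force: 0.0
```

```bash
python3 - <<'E'
from h import *
go([.5479,.1567,.166],5.3)
t=imaging.read_camera('top');d=imaging.read_camera('side')
a=cv2.resize(t['img'][170:245,252:317],None,fx=6,fy=6,interpolation=2)
e=cv2.resize(d['img'][185:265,300:365],None,fx=6,fy=6,interpolation=2)
m=np.zeros((480,800,3),np.uint8);m[:450,:390]=a;m[:480,405:795]=e
cv2.imwrite('pics/m5.png',m[...,::-1])
print(proj(d,[.5479,.1567,.1753]))
E
```

```text
t 7.7 pos [0.5464 0.1558 0.2332] F [0.  0.6 0.4] w 0.645 grip 0.0
shift [0.0017 0.0035 0.1345] mm [ 0.8  1.8 67.2] turn [-0.0054  0.0011 -0.0035]
[333.68250973 216.77466217]
```

View pics/m5.png

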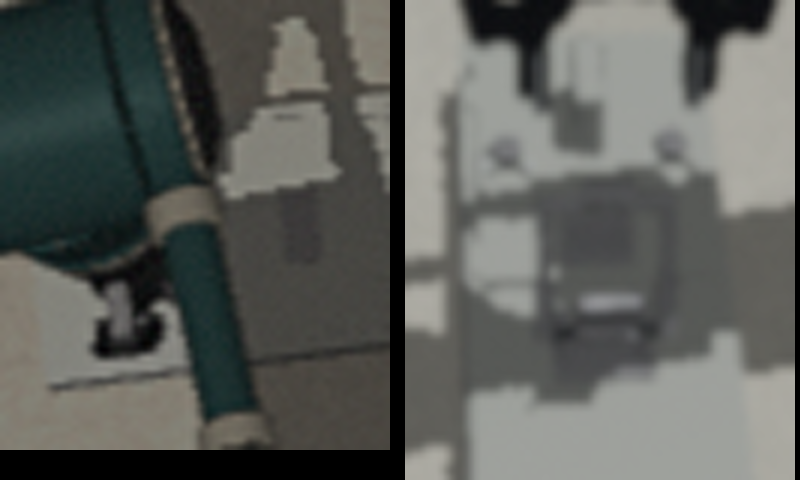

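In the side view the fingers straddle the roll line, with tips at (322,200) and (349,200). The lever stands at (333,236). Go down and pinch.

Emit:
{"method": "step_arm", "body": {"series": [{"x":0.002,"y":0.0035,"z":0.06,"ax":0,"ay":0,"az":0,"grip":-0.3},{"x":0.002,"y":0.0035,"z":0.12,"ax":0,"ay":0,"az":0,"grip":-0.3},{"x":0.002,"y":0.0035,"z":0.134,"ax":0,"ay":0,"az":0,"grip":-0.3},{"x":0.002,"y":0.0035,"z":0.134,"ax":0,"ay":0,"az":0,"grip":0.0},{"x":0.002,"y":0.0035,"z":0.134,"ax":0,"ay":0,"az":0,"grip":0.6},{"x":0.002,"y":0.0035,"z":0.134,"ax":0,"ay":0,"az":0,"grip":0.6},{"x":0.002,"y":0.0035,"z":0.134,"ax":0,"ay":0,"az":0,"grip":0.6},{"x":0.002,"y":0.0035,"z":0.134,"ax":0,"ay":0,"az":0,"grip":0.6}], "force": 30}}

```text
time: 8.6
tool_pos: [0.5498, 0.1571, 0.1694]
tcp_rot: [2.119, 2.318, 0.003]
wrist_force: [-1.6, -0.2, 2.9]
width: 0.262
grip_force: 32.3
```

Emit:
{"method": "step_arm", "body": {"series": [{"x":-0.02,"y":0,"z":-0.001,"ax":0,"ay":0,"az":0,"grip":0.6},{"x":-0.038,"y":0,"z":-0.002,"ax":0,"ay":0,"az":0,"grip":0.6},{"x":-0.057,"y":0,"z":0,"ax":0,"ay":0,"az":0,"grip":0.6},{"x":-0.076,"y":0,"z":0.002,"ax":0,"ay":0,"az":0,"grip":0.6},{"x":-0.1,"y":0,"z":0.01,"ax":0,"ay":0,"az":0,"grip":0.6},{"x":-0.125,"y":0,"z":0.02,"ax":0,"ay":0,"az":0,"grip":0.6},{"x":-0.146,"y":0,"z":0.034,"ax":0,"ay":0,"az":0,"grip":0.6},{"x":-0.165,"y":0,"z":0.051,"ax":0,"ay":0,"az":0,"grip":0.6},{"x":-0.165,"y":0,"z":0.051,"ax":0,"ay":0,"az":0,"grip":0.6}]}}

```text
time: 9.5
tool_pos: [0.5567, 0.0725, 0.1414]
tcp_rot: [2.12, 2.317, -0.002]
wrist_force: [1.2, -1.4, 3.0]
width: 0.263
grip_force: 31.9
```

Emit:
{"method": "step_arm", "body": {"series": [{"x":-0.016,"y":0,"z":0.02,"ax":0,"ay":0,"az":0,"grip":0.6},{"x":-0.031,"y":0,"z":0.041,"ax":0,"ay":0,"az":0,"grip":0.6},{"x":-0.044,"y":0,"z":0.071,"ax":0,"ay":0,"az":0,"grip":0.6},{"x":-0.053,"y":0,"z":0.104,"ax":0,"ay":0,"az":0,"grip":0.6},{"x":-0.054,"y":0,"z":0.125,"ax":0,"ay":0,"az":0,"grip":0.6},{"x":-0.054,"y":0,"z":0.14,"ax":0,"ay":0,"az":0,"grip":0.6},{"x":-0.054,"y":0,"z":0.14,"ax":0,"ay":0,"az":0,"grip":0.6}]}}

```text
time: 10.2
tool_pos: [0.5588, 0.0478, 0.071]
tcp_rot: [-2.119, -2.318, 0.001]
wrist_force: [1.8, -1.8, 1.3]
width: 0.269
grip_force: 31.3
```

```bash
python3 - <<'E'
from h import *
s=bot.read_state();print(w2c(s["tool_pos"]).round(4),s["wrist_force"].round(1))
E
```

```text
[-0.0002 -0.0409  0.071 ] [ 1.8 -1.8  1.3]
```

Emit:
{"method": "step_arm", "body": {"series": [{"x":0,"y":0,"z":0.012,"ax":0,"ay":0,"az":0,"grip":0.6},{"x":0,"y":0,"z":0.022,"ax":0,"ay":0,"az":0,"grip":0.6},{"x":0,"y":0,"z":0.028,"ax":0,"ay":0,"az":0,"grip":0.6},{"x":0,"y":0,"z":0.028,"ax":0,"ay":0,"az":0,"grip":0.6},{"x":0,"y":0,"z":0.028,"ax":0,"ay":0,"az":0,"grip":0.6}]}}

```text
time: 10.7
tool_pos: [0.559, 0.0483, 0.0585]
tcp_rot: [-2.119, -2.319, -0.001]
wrist_force: [2.0, 0.6, 1.3]
width: 0.271
grip_force: 30.8
```

```bash
python3 - <<'E'
from h import *
s=bot.read_state();print(w2c(s["tool_pos"]).round(4),s["wrist_force"].round(1))
d=imaging.read_camera('side')
e=cv2.resize(d['img'][175:265,295:370],None,fx=6,fy=6,interpolation=2)
cv2.imwrite('pics/m6.png',e[...,::-1])
E
```

```text
[ 0.0001 -0.0404  0.0585] [2.  0.6 1.3]
```

View pics/m6.png

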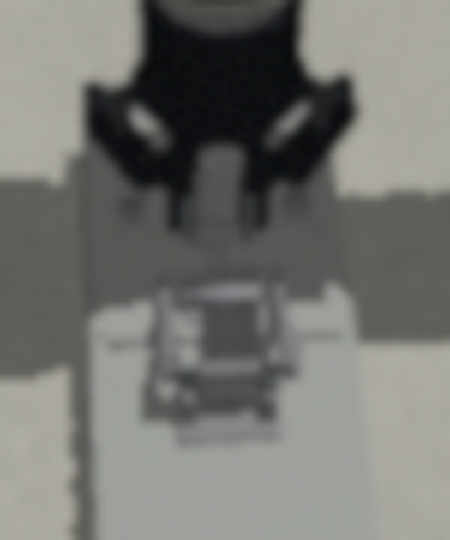

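The side view shows the roll between the fingers at (331,214) and the bar at row 222, behind the lever. The bar looks low behind the keeper. Ease down slightly and pull the bar against the keeper face under the lip.

Emit:
{"method": "step_arm", "body": {"series": [{"x":0,"y":0,"z":0.004,"ax":0,"ay":0,"az":0,"grip":0.6},{"x":0,"y":0,"z":0.004,"ax":0,"ay":0,"az":0,"grip":0.6},{"x":0.008,"y":0,"z":0.004,"ax":0,"ay":0,"az":0,"grip":0.6},{"x":0.016,"y":0,"z":0.004,"ax":0,"ay":0,"az":0,"grip":0.6},{"x":0.022,"y":0,"z":0.004,"ax":0,"ay":0,"az":0,"grip":0.6},{"x":0.026,"y":0,"z":0.004,"ax":0,"ay":0,"az":0,"grip":0.6},{"x":0.026,"y":0,"z":0.004,"ax":0,"ay":0,"az":0,"grip":0.6}]}}

```text
time: 11.45
tool_pos: [0.5587, 0.0538, 0.0568]
tcp_rot: [2.109, 2.316, -0.013]
wrist_force: [2.8, -26.5, 3.6]
width: 0.269
grip_force: 31.2
```

```bash
python3 - <<'E'
from h import *
s=bot.read_state();print(w2c(s["tool_pos"]).round(4),s["wrist_force"].round(1))
E
```

```text
[ 0.0003 -0.0348  0.0568] [  2.8 -26.5   3.6]
```

It is blocked with 26 N, possibly by the edge of the lip. Back off and go down until contact.

Emit:
{"method": "step_arm", "body": {"series": [{"x":-0.026,"y":0,"z":0,"ax":0,"ay":0,"az":0,"grip":0.6},{"x":-0.026,"y":0,"z":0,"ax":0,"ay":0,"az":0,"grip":0.6},{"x":-0.026,"y":0,"z":0.006,"ax":0,"ay":0,"az":0,"grip":0.6},{"x":-0.026,"y":0,"z":0.01,"ax":0,"ay":0,"az":0,"grip":0.6},{"x":-0.026,"y":0,"z":0.01,"ax":0,"ay":0,"az":0,"grip":0.6}]}}

```text
time: 11.95
tool_pos: [0.5593, 0.0475, 0.0533]
tcp_rot: [2.117, 2.319, -0.002]
wrist_force: [-3.7, -5.9, 14.2]
width: 0.271
grip_force: 32.0
```

```bash
python3 - <<'E'
from h import *
s=bot.read_state();print(w2c(s["tool_pos"]).round(4),s["wrist_force"].round(1))
E
```

```text
[ 0.0003 -0.0412  0.0533] [-3.7 -5.9 14.2]
```

Emit:
{"method": "step_arm", "body": {"series": [{"x":0,"y":0,"z":-0.003,"ax":0,"ay":0,"az":0,"grip":0.6},{"x":0.008,"y":0,"z":-0.003,"ax":0,"ay":0,"az":0,"grip":0.6},{"x":0.016,"y":0,"z":-0.003,"ax":0,"ay":0,"az":0,"grip":0.6},{"x":0.022,"y":0,"z":-0.003,"ax":0,"ay":0,"az":0,"grip":0.6},{"x":0.022,"y":0,"z":-0.003,"ax":0,"ay":0,"az":0,"grip":0.6}]}}

```text
time: 12.45
tool_pos: [0.5592, 0.0534, 0.054]
tcp_rot: [2.109, 2.317, -0.01]
wrist_force: [0.2, -25.7, 8.5]
width: 0.266
grip_force: 31.7
```

```bash
python3 - <<'E'
from h import *
import pickle
s=bot.read_state();print(w2c(s["tool_pos"]).round(4),s["wrist_force"].round(1))
t=imaging.read_camera('top');d=imaging.read_camera('side')
pickle.dump((t,d),open("c3.pkl","wb"))
a=cv2.resize(t['img'][170:245,252:317],None,fx=6,fy=6,interpolation=2)
e=cv2.resize(d['img'][195:265,300:365],None,fx=6,fy=6,interpolation=2)
m=np.zeros((450,800,3),np.uint8);m[:450,:390]=a;m[:420,405:795]=e
cv2.imwrite('pics/m7.png',m[...,::-1])
for n,p in(("lip front",(0,-.0075,.065)),("keeper top mid",(0,0,.065)),("bar -12",(0,-.012,.0555)),("bar -6",(0,-.006,.0555)),("roll",(0,-.0345,.064)),("tip1.4",(0,.06+.075*np.cos(1.4),.062+.075*np.sin(1.4))),("tip1.9",(0,.06+.075*np.cos(1.9),.062+.075*np.sin(1.9)))):
    w=c2w(p);print(n,((proj(t,w)-[252,170])*6).round(),((proj(d,w)-[300,195])*6+[405,0]).round())
E
```

```text
[ 0.0008 -0.0353  0.054 ] [  0.2 -25.7   8.5]
lip front [316. 219.] [593. 150.]
keeper top mid [301. 221.] [593. 162.]
bar -12 [325. 220.] [592. 155.]
bar -6 [314. 221.] [592. 165.]
roll [368. 213.] [590. 109.]
tip1.4 [146. 227.] [604. 194.]
tip1.9 [221. 218.] [599. 133.]
```

View pics/m7.png

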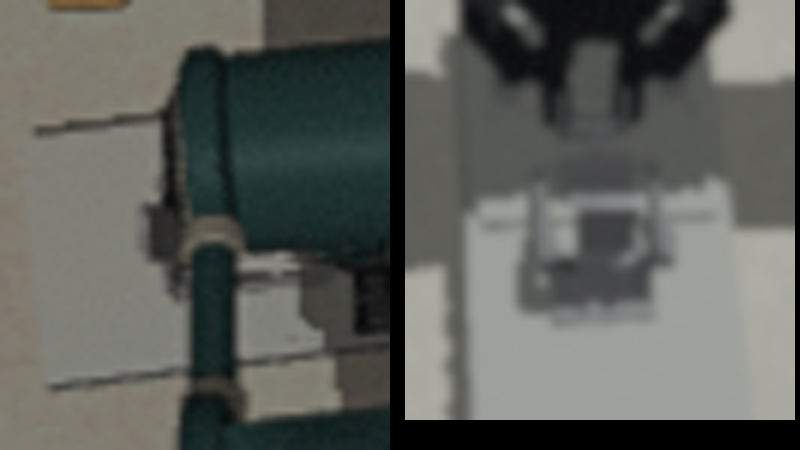

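The top view shows the lever end at crop column 142 (about 1.4 rad). That puts the bar at about y -6, against the keeper face. To confirm it is under the lip, ease the pull and lift slightly; a hooked bar must resist.

Emit:
{"method": "step_arm", "body": {"series": [{"x":-0.01,"y":0,"z":0,"ax":0,"ay":0,"az":0,"grip":0.6},{"x":-0.01,"y":0,"z":0,"ax":0,"ay":0,"az":0,"grip":0.6},{"x":-0.01,"y":0,"z":-0.01,"ax":0,"ay":0,"az":0,"grip":0.6},{"x":-0.01,"y":0,"z":-0.018,"ax":0,"ay":0,"az":0,"grip":0.6},{"x":-0.01,"y":0,"z":-0.018,"ax":0,"ay":0,"az":0,"grip":0.6}]}}

```text
time: 13.05
tool_pos: [0.5584, 0.0533, 0.0614]
tcp_rot: [2.117, 2.319, -0.002]
wrist_force: [3.2, -5.4, 0.1]
width: 0.268
grip_force: 30.6
```

```bash
python3 - <<'E'
from h import *
s=bot.read_state();print(w2c(s["tool_pos"]).round(4),s["wrist_force"].round(1))
E
```

```text
[-0.     -0.0353  0.0614] [ 3.2 -5.4  0.1]
```

Emit:
{"method": "step_arm", "body": {"series": [{"x":0,"y":0,"z":-0.008,"ax":0,"ay":0,"az":0,"grip":0.6},{"x":0,"y":0,"z":-0.016,"ax":0,"ay":0,"az":0,"grip":0.6},{"x":0,"y":0,"z":-0.016,"ax":0,"ay":0,"az":0,"grip":0.6}]}}

```text
time: 13.35
tool_pos: [0.5578, 0.0539, 0.0677]
tcp_rot: [2.118, 2.32, -0.002]
wrist_force: [5.1, -2.9, -8.8]
width: 0.263
grip_force: 31.7
```

```bash
python3 - <<'E'
from h import *
import pickle
s=bot.read_state();print(w2c(s["tool_pos"]).round(4),s["wrist_force"].round(1))
t,d=pickle.load(open("c3.pkl","rb"))
g=cv2.cvtColor(t["img"],cv2.COLOR_RGB2GRAY);print(g[204:215,268:284])
t2=imaging.read_camera('top');g=cv2.cvtColor(t2["img"],cv2.COLOR_RGB2GRAY);print(g[204:215:2,268:284])
for L in(1.2,1.4,1.6,1.8):print(L,proj(t,w3(chain(L,3.4)[3])).round(1))
E
```

```text
[-0.0006 -0.0347  0.0677] [ 5.1 -2.9 -8.8]
[[125 127 127 128 127 127 123 100  72  64  57  34  22  25  44  61]
 [126 126 127 127 126 128 120 102  73  45  43  40  38  29  56  72]
 [126 127 127 127 127 128 122 109  91  47  44  44  44  37  53  73]
 [126 127 127 126 127 127 123 112  96  47  43  44  44  41  44  67]
 [126 127 127 128 128 128 122 109  92  48  43  45  44  45  58  75]
 [127 126 127 126 128 128 121 104  87  45  42  45  47  45  59  79]
 [128 128 128 127 127 128 121 104  85  50  43  45  47  45  68  96]
 [127 128 127 129 127 128 121 103  83  48  40  44  44  52  80  92]
 [127 127 128 127 127 128 128 120  94  56  41  42  44  56  76  73]
 [126 127 127 127 128 128 127 125 105  82  71  60  54  53  68  66]
 [128 127 128 128 127 127 128 129 127 126 116  87  65  43  43  50]]
[[127 127 127 126 119 103  81  83  83  50  31  34  34  33  37  55]
 [127 127 127 118  99  83  46  48  53  51  50  53  54  45  29  40]
 [128 128 128 127 117  86  55  50  51  52  52  49  52  50  56  68]
 [128 127 127 129 121  97  72  51  51  53  53  53  51  51  59  80]
 [127 127 129 129 123 108  87  51  46  50  50  51  51  51  73  87]
 [128 129 127 127 127 127 126 127 127 127 111  64  47  49  54  51]]
1.2 [271.6 208.5]
1.4 [276.3 207.8]
1.6 [281.3 207.2]
1.8 [286.3 206.6]
```

Emit:
{"method": "step_arm", "body": {"series": [{"x":0,"y":0,"z":-0.006,"ax":0,"ay":0,"az":0,"grip":0.6},{"x":0,"y":0,"z":-0.008,"ax":0,"ay":0,"az":0,"grip":0.6},{"x":0,"y":0,"z":-0.008,"ax":0,"ay":0,"az":0,"grip":0.6}]}}

```text
time: 13.7
tool_pos: [0.5571, 0.0541, 0.0692]
tcp_rot: [-2.118, -2.319, 0.003]
wrist_force: [10.3, -2.4, -22.3]
width: 0.266
grip_force: 31.5
```

```bash
python3 - <<'E'
from h import *
s=bot.read_state();print(w2c(s["tool_pos"]).round(4),s["wrist_force"].round(1))
t2,d2=imaging.read_camera('top'),imaging.read_camera('side');g=cv2.cvtColor(t2["img"],cv2.COLOR_RGB2GRAY);print(g[206:213:2,266:284])
import pickle;pickle.dump((t2,d2),open("c4.pkl","wb"))
E
```

```text
[-0.0013 -0.0344  0.0692] [ 10.3  -2.4 -22.3]
[[126 126 127 128 119 101  86  53  51  54  55  53  56  57  56  49  33  47]
 [128 128 128 128 120 103  84  52  53  55  55  53  54  57  54  54  57  69]
 [126 126 127 127 129 122  93  65  53  54  55  55  56  55  52  53  60  84]
 [127 127 127 128 127 122  98  73  50  52  51  52  52  52  54  55  75  87]]
```

It resists with 22 N, so the bar is firmly hooked under the lip. Settle it mid-gap, release and rise.

Emit:
{"method": "step_arm", "body": {"series": [{"x":0,"y":0,"z":0.014,"ax":0,"ay":0,"az":0,"grip":0.6},{"x":0,"y":0,"z":0.027,"ax":0,"ay":0,"az":0,"grip":0.6},{"x":0,"y":0,"z":0.027,"ax":0,"ay":0,"az":0,"grip":0.6},{"x":0,"y":0,"z":0.027,"ax":0,"ay":0,"az":0,"grip":-0.2},{"x":0,"y":0,"z":0.027,"ax":0,"ay":0,"az":0,"grip":-0.2},{"x":0,"y":0,"z":0.027,"ax":0,"ay":0,"az":0,"grip":-0.2},{"x":0,"y":0,"z":-0.04,"ax":0,"ay":0,"az":0,"grip":-0.2},{"x":0,"y":0,"z":-0.14,"ax":0,"ay":0,"az":0,"grip":-0.2},{"x":0,"y":0,"z":-0.2,"ax":0,"ay":0,"az":0,"grip":1},{"x":0,"y":0,"z":-0.2,"ax":0,"ay":0,"az":0,"grip":1},{"x":0,"y":0,"z":-0.2,"ax":0,"ay":0,"az":0,"grip":1},{"x":0,"y":0,"z":-0.2,"ax":0,"ay":0,"az":0,"grip":1}], "force": 20}}

```text
time: 15.0
tool_pos: [0.5571, 0.0538, 0.1723]
tcp_rot: [-2.118, -2.317, 0.003]
wrist_force: [-0.3, -0.3, -1.5]
width: -0.002
grip_force: 0.0
```

```bash
python3 - <<'E'
from h import *
p=c2w([0,.03,.117]);print(p);go(p,5.3)
t2,d2=imaging.read_camera('top'),imaging.read_camera('side');g=cv2.cvtColor(t2["img"],cv2.COLOR_RGB2GRAY);print(g[206:213:2,266:290])
E
```

```text
[0.55242888 0.11837174 0.117     ]
t 15.0 pos [0.5571 0.0538 0.1723] F [-0.3 -0.3 -1.5] w -0.002 grip 0.0
shift [0.1294 0.0027 0.1107] mm [64.7  1.3 55.3] turn [-0.0055 -0.0005 -0.0054]
[[127 127 126 127 128 121 102  83  44  48  51  51  61  77  92  95  96 100
   98  96  94  85  71  54]
 [126 126 127 128 128 128 117  87  58  50  51  50  62  81  91  99 101 101
   99  96  93  84  73  59]
 [126 128 128 127 128 129 122 102  75  50  48  52  68  91  87  70  66  56
   55  56  59  67  80  85]
 [127 128 127 126 126 128 123 108  87  51  46  48  68  74  38  34  38  37
   40  37  37  28  50  94]]
```

Lever is still at about 1.3 rad. Push it with the shut fingers on its upper face, in an arc.

Emit:
{"method": "step_arm", "body": {"series": [{"x":0.07,"y":0.003,"z":0.05,"ax":0,"ay":0,"az":0,"grip":1},{"x":0.13,"y":0.003,"z":0.1,"ax":0,"ay":0,"az":0,"grip":1},{"x":0.13,"y":0.003,"z":0.101,"ax":0,"ay":0,"az":0,"grip":1},{"x":0.165,"y":0.003,"z":0.101,"ax":0,"ay":0,"az":0,"grip":1},{"x":0.2,"y":0.003,"z":0.101,"ax":0,"ay":0,"az":0,"grip":1},{"x":0.212,"y":0.003,"z":0.105,"ax":0,"ay":0,"az":0,"grip":1},{"x":0.224,"y":0.003,"z":0.11,"ax":0,"ay":0,"az":0,"grip":1},{"x":0.234,"y":0.003,"z":0.116,"ax":0,"ay":0,"az":0,"grip":1},{"x":0.244,"y":0.003,"z":0.123,"ax":0,"ay":0,"az":0,"grip":1},{"x":0.244,"y":0.003,"z":0.123,"ax":0,"ay":0,"az":0,"grip":1}]}}

```text
time: 16.1
tool_pos: [0.5489, 0.1756, 0.1119]
tcp_rot: [-2.119, -2.319, -0.0]
wrist_force: [-0.6, -0.5, 0.9]
width: 0.0
grip_force: 0.6
```

```bash
python3 - <<'E'
from h import *
s=bot.read_state();print(w2c(s["tool_pos"]).round(4),s["wrist_force"].round(1))
E
```

```text
[0.0018 0.0873 0.1119] [-0.6 -0.5  0.9]
```

Emit:
{"method": "step_arm", "body": {"series": [{"x":0.01,"y":-0.003,"z":0.009,"ax":0,"ay":0,"az":0,"grip":1},{"x":0.018,"y":-0.003,"z":0.019,"ax":0,"ay":0,"az":0,"grip":1},{"x":0.026,"y":-0.003,"z":0.029,"ax":0,"ay":0,"az":0,"grip":1},{"x":0.032,"y":-0.003,"z":0.039,"ax":0,"ay":0,"az":0,"grip":1},{"x":0.032,"y":-0.003,"z":0.039,"ax":0,"ay":0,"az":0,"grip":1}]}}

```text
time: 16.6
tool_pos: [0.5451, 0.1916, 0.0916]
tcp_rot: [-2.118, -2.318, 0.003]
wrist_force: [1.2, -0.2, 0.4]
width: 0.002
grip_force: 0.0
```

```bash
python3 - <<'E'
from h import *
s=bot.read_state();print(w2c(s["tool_pos"]).round(4),s["wrist_force"].round(1))
E
```

```text
[-0.0005  0.1036  0.0916] [ 1.2 -0.2  0.4]
```

No resistance, so I'll check numerically whether the loop is still hooked.

```bash
python3 - <<'E'
from h import *
import pickle
t,d=imaging.read_camera('top'),imaging.read_camera('side');pickle.dump((t,d),open("c5.pkl","wb"))
S=" .:-=+*#%@ABCDEF"
def asc(c,r0,r1,c0,c1,k=10):
    g=cv2.cvtColor(c["img"],cv2.COLOR_RGB2GRAY)
    print("cols",c0,c1)
    for r in range(r0,r1):print(r,"".join(S[min(15,v//k)] for v in g[r,c0:c1]))
asc(t,190,226,262,330);asc(d,200,256,308,360,12)
for n,p,x in(("bar L",(-.006,.056),-.028),("bar R",(-.006,.056),.028),("roll",(-.028,.066),0),("keeper",(-.0025,.065),0),("tip.5",chain(.5,3.3)[3],0),("tip.8",chain(.8,3.3)[3],0),("tip1.2",chain(1.2,3.3)[3],0)):
    w=w3(p,x);print(n,proj(t,w).round(1),proj(d,w).round(1))
E
```

```text
cols 262 330
190 :=+=++==#%-...-+#****#@CCDDCDDB*****@CCCCCCCCCDCCBBCCCBBB%#ABCCDCCCC
191 :-=++++=+*=:..:=#****@CDCCCCCDB#****@DDCCCCCCCCCBACDCCCCA@%A@ACCCCCC
192 --=++++++#+:.:.=#****@DDCDCCCCCB#***#ACDCCCCCCCCBBCDCCCCB@%@ABDCCCCC
193 -:=+*++++#%=...-+#***#ADDCCCCCDB*****#ACCCCCCCCCBACCCCDDCB@ACCDCCCCC
194 +:-+++++++*=::.:+*#***@DDDCCCDDB#*****@DDDCCCCCCCBCDCCCCDCBBCCCCCCCC
195 +-:=++++++*+:..:=*#***@DCCCCCCDDA#****#ACDCCCCCCCCBCCCCBCDCCCCCCCCCC
196 *=.=+++++=#@=.:.-**#*@DDDDDDDDDDB#*****#ACCDCCCCDCCBBCCCCCCCCCDCCDDD
197 *+:-+++++=+*=:..:+#**@DDDDDDDCDDDB#***++*%@CDCCCCCCCCCCCCCCDCDDDDDDD
198 ++-:==+====++:..:+#**#####%######*++++++#@ACDCCDCCCCCCCCCDCCDDDDB%##
199 +=-:-======#%-:.-=++*%%%%%%%@AAA@++++++++#ADDDCDDDCCDCCCCCB%#####***
200 ====:=====-+*=:.:=++%BBBBAAA@%#**++**#***#%@DDDDCCCDCCCCCCB*********
201 ===-:-======##:.-++#@@@@%####******#*****+*@DDB%##ADDCCCDDB**#%ABCCC
202 ===-:-=======+-.-++*%%@@*+****#**#*****++++@DC@#%#@DDCCCCCCCCCCCCDDD
203 ====::-=+#%%#*=:=*+%A@*+++*#****#****++++++@DC@%@%@CDCCCCBADDDDDDDDD
204 ====-:=#%@@%%#*=+**%*+===+*****#**#**++++++*%##@@%@DDDCCCBBDD
[... 4284 characters left out ...]
##%%%
248 ##################***+++++==+++**#############%%%%%%
249 ##*#################**++++++***##############%@AA%%%
250 #####################*+**#%%%%%%%############%ABB@%%
251 %####################**#@@AAAAAA%#############@BB@%%
252 %######################@@AAAAAAA@#############@BBA%%
253 #######################%%%%@@@@@%##########%%@ACCA%%
254 #############################%%########%%%@ABBCDCB@@
255 #####################################%@AAABCDDDDDBBB
bar L [305.3 215.8] [340.7 222. ]
bar R [303.3 197.9] [321.8 222.6]
roll [311.2 205.7] [330.9 214.4]
keeper [303.  206.7] [331.3 221.4]
tip.5 [260.3 210.8] [334.1 251.9]
tip.8 [263.9 209.9] [333.9 243.8]
tip1.2 [271.6 208.5] [333.4 232.5]
```

The roll sits at top (310.6,205), against a hooked prediction of (311,206). The lever end is at side row 251, which is 0.5 rad. So it is hooked and following. Press on over centre.

Emit:
{"method": "step_arm", "body": {"series": [{"x":0.005,"y":0,"z":0.012,"ax":0,"ay":0,"az":0,"grip":1},{"x":0.009,"y":0,"z":0.023,"ax":0,"ay":0,"az":0,"grip":1},{"x":0.012,"y":0,"z":0.034,"ax":0,"ay":0,"az":0,"grip":1},{"x":0.014,"y":0,"z":0.044,"ax":0,"ay":0,"az":0,"grip":1},{"x":0.014,"y":0,"z":0.054,"ax":0,"ay":0,"az":0,"grip":1},{"x":0.014,"y":0,"z":0.06,"ax":0,"ay":0,"az":0,"grip":1},{"x":0.014,"y":0,"z":0.062,"ax":0,"ay":0,"az":0,"grip":1},{"x":0.014,"y":0,"z":0.062,"ax":0,"ay":0,"az":0,"grip":1}]}}

```text
time: 17.5
tool_pos: [0.5453, 0.1983, 0.0642]
tcp_rot: [-2.119, -2.318, 0.001]
wrist_force: [-7.0, -2.8, 15.5]
width: 0.001
grip_force: 8.0
```

```bash
python3 - <<'E'
from h import *
s=bot.read_state();print(w2c(s["tool_pos"]).round(4),s["wrist_force"].round(1))
E
```

```text
[0.0003 0.1102 0.0642] [-7.  -2.8 15.5]
```

Lever bottomed with its face at 0.064 m. Retreat and check.

Emit:
{"method": "step_arm", "body": {"series": [{"x":0,"y":0,"z":-0.05,"ax":0,"ay":0,"az":0,"grip":1},{"x":0,"y":0,"z":-0.14,"ax":0,"ay":0,"az":0,"grip":1},{"x":0,"y":0,"z":-0.24,"ax":0,"ay":0,"az":0,"grip":1},{"x":-0.1,"y":-0.1,"z":-0.34,"ax":0,"ay":0,"az":0,"grip":1},{"x":-0.2,"y":-0.2,"z":-0.36,"ax":0,"ay":0,"az":0,"grip":1},{"x":-0.3,"y":-0.2,"z":-0.36,"ax":0,"ay":0,"az":0,"grip":1},{"x":-0.4,"y":-0.2,"z":-0.36,"ax":0,"ay":0,"az":0,"grip":1},{"x":-0.5,"y":-0.2,"z":-0.36,"ax":0,"ay":0,"az":0,"grip":1},{"x":-0.6,"y":-0.2,"z":-0.36,"ax":0,"ay":0,"az":0,"grip":1},{"x":-0.6,"y":-0.2,"z":-0.36,"ax":0,"ay":0,"az":0,"grip":1},{"x":-0.6,"y":-0.2,"z":-0.36,"ax":0,"ay":0,"az":0,"grip":1}]}}

```text
time: 18.6
tool_pos: [0.4727, -0.1144, 0.2421]
tcp_rot: [2.125, 2.311, -0.002]
wrist_force: [0.5, 0.5, 0.4]
width: -0.001
grip_force: 0.0
```

```bash
python3 - <<'E'
from h import *
import pickle
t,d=imaging.read_camera('top'),imaging.read_camera('side');pickle.dump((t,d),open("c6.pkl","wb"))
S=" .:-=+*#%@ABCDEF"
def asc(c,r0,r1,c0,c1,k=10):
    g=cv2.cvtColor(c["img"],cv2.COLOR_RGB2GRAY);print("cols",c0,c1)
    for r in range(r0,r1):print(r,"".join(S[min(15,v//k)] for v in g[r,c0:c1]))
asc(t,190,222,250,325);asc(d,205,272,308,360,12)
for n,p,x in(("bar L",(-.006,.056),-.028),("bar R",(-.006,.056),.028),("roll",(-.026,.068),0),("tip0",chain(0,3.1)[3],0),("tip.3",chain(.3,3.1)[3],0),("pivot",(.06,.062),0)):
    w=w3(p,x);print(n,proj(t,w).round(1),proj(d,w).round(1))
E
```

```text
cols 250 325
190 CCCCCCCCCCCCA########*##%@@ABCCCCCCCCCCCCCCCCCCCCCCCCCCCCCCCBABCCCBBB%#@ACC
191 CCCCCCCA#####*##%@@@BCCCCCCCCCCCCCCCCCCCCCCCCCCCCCCCCCCCCCCCBACCCCCBA%%@@AC
192 BCCCCCCA%@@ABCCCCCCCCCCCCCCCCCCCCCCCCCCCCCCCCCCCCCCCCCCCCCCCBACCCCCCA@%@ABC
193 CCCCCCCCCCCCCCCCCCCCCCCCCCCCCCCCCCCCCCCCCCCCCCCCCCCCCCCCCCCCBACCCCCCCA@ABCC
194 CCCCCCCCCCCCCCCCCCCCCCCCCCCCCCCCCCCCCCCCCCCCCCCCCCCCCCCCCCCCCBCCCCCCCCBBCCC
195 CCCCCCCCCCCCCCCCCCCCCCCCCCCCCCCCCCCCCCCCCCCCCCCCCCCCCCCCCCCCCBBCCCBBCCCCCCC
196 CCCCCCCCCCCCCCCCCCCCCCCCCCCCCCCCCCCCCCCCCCCCCCCCCCCCCCCCCCCCCCCBBCCCCCCCCCC
197 BCCCCCCCCCCCCCCCCCCCCCCCCCCCCCCCCCCCCCDCCCCCCCCCB#####@CCCCCCCCCCCCCCCCCCCC
198 CCCCCCCCCCCCCCCCCCCCCCCCCCCCCCCCCCB##@CCB#**##%%@%@AAAACCCCCCCCCCCCCCCCCCCC
199 CCCCCCCCCCCCCCCCCCCCCCCCCCCB##**####*#%%%%@AABA@@@@@%@ACCCCCCCCCCCCCCCB####
200 CCCCCCCCCCCCCCCCCCCCCCCCCB@%%%%%%@@ABBA@@@@A@@BCCCCCB@%@CCCCBACCCCCCCCA*+**
201 CCCCCCCCCCCCCCCCCCCCCCCCB@@ABCBAA@@@@@BCCCCCCCCCCCB@%##%DCB##*@CCCCCCCA*+#%
202 CCCCCCCCCCCCCCCCCCCCCCCCCB@@@@@%###%%AACCCCCCCBCB@@AA@#@CC@%%#@CCCCCCCBCCCC
203 BBCCCCCCCCCCCCCCCCCCCCCCCA+*AAAAAAA@%AACCCC
[... 4804 characters left out ...]
CCCCCCCCCCCA%########%@BCCCCCCCCCCCCCCCCCCDD
264 ##%BCCCCCCCCCCCCCCCB@#*#####%%ACCCCCCCCCCCCCCCCCCCDD
265 %#%BCCCCCCCCCCCCCCCCA%%%@AAAAABCCCCCCCCCCCCCCCCCCCDD
266 %#%BCCCCCCCCCCCCCCCCBAAABCCCCCCCCCCCCCCCCCCCCCCCCCCD
267 %#%ACCCCCCCCCCCCCCCCCCCCCCCCCCCCCCCCCCCCCCCCCCCCCCCC
268 %#%ACCCCCCCCCCCCCCCCCCCCCBBBBBBBBBBBBBAAAAAAAAAAAABC
269 %#%ABBBBBBBBBBABAAAAAAAAA@@@@@@@@@@@%%%%%%%%%%%##%AC
270 %##%@@@@@@@@%%%%%%%##%%%###################*###*#%AC
271 ##*################*#####**###*#*##*#*##***#****##AC
bar L [305.3 215.8] [340.7 222. ]
bar R [303.3 197.9] [321.8 222.6]
roll [310.5 205.8] [330.9 214.5]
tip0 [259. 212.] [334.  262.2]
tip.3 [259.  211.4] [334.1 256.7]
pivot [283.  209.2] [332.5 239.5]
```

The lever end is at side row 262, the predicted position for flat. The roll is still at top column 310, so the loop is hooked and stretched. Robot is clear, so I'm handing in.

```bash
python3 -c "
from h import *
print(bot.finish_job())"
```

```text
the job is handed in; nothing more can be done
None
```

The job is handed in at about 18.7 s of the 58 s allowed. The final camera pictures show the cover locked home, the loop hooked under the keeper and the lever flat, with the robot clear of everything; the hand-in returned no verdict.

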